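# Nip a tilt sensor in its holder, rock the holder on a heat sink to the gauge mark and hold

### The arm

A 6-joint arm with a two-finger parallel gripper is mounted at the origin on the work surface. World frame = base frame: x ahead of the robot, y to its left, z up, the work surface at z = 0. Lengths are in m, angles in rad, forces in N, time in s.
With the tool pointing down it reaches from about 0.3 to 0.875 m from the base axis. Payload 6.4 kg.
Tool frame: the origin (TCP) lies between the finger pads; the fingertips stand 25 mm ahead of it and the grasp point (between the pads) lies 6 mm ahead of it; z points along the fingers, y is the line along which they close (so a half turn about z gives the same grasp; the last joint's range is limited). The gripper opens to 85 mm and grips with 20 to 120 N. Pads are 22 mm wide; open, the fingers measure 114 mm over their backs; the gripper's body (76 mm by 85 mm) begins 54 mm behind the grasp point. The pads swing forward as they close: fully open they stand 13 mm farther back than shut.
Start: joints at [0.933, 0.181, 1.607, -0, 1.354, -0.206], TCP at [0.241, 0.522, 0.256] pointing down, gripper open.
Joint ranges: [-2.99, 2.99], [-0.89, 2.07], [0.3, 2.58], [-1.14, 4.28], [0, 2.63], [-3.12, 3.12]. Speed limits (rad/s): [2.57, 2.57, 3.01, 3.14, 3.14, 3.14].

### API

Orientations are given as a unit quaternion [w, x, y, z].
In Python, from bench import ctrl gives the robot as it stands.
- The arm moves only by the tool servo_tool, never from a script. Its argument "series" is text: rows parted by semicolons, each of 7 numbers parted by spaces: the gripper command: -1 is fully open, 1 is shut, values between are in proportion, then the shift along the tool's x, y, z in m, then the turn, a rotation vector about the tool's x, y, z in degrees. A call has 1 to 12 rows; each row is the pose to reach, as a shift and turn from the pose commanded when the call began, along the tool's axes at that moment; what a row does not reach only later rows make up. A row lasts 1/12 s, in which the tool goes at most 41.7 mm and 7.16 degrees, less where a joint would pass 70% of its speed; a pose out of reach is approached as far as the arm can. A call with a gripper value outside its range is refused whole. The fingers move at their own pace and stop on an object; the grip force is fixed at half the most. Time passes only in rows, so rows that repeat a pose let the fingers close. It gives the time, the measured TCP pose, the force, the opening and the grip force at its end, in the units of the state.
- ctrl.get_obs(): the state, without advancing time (a new reading comes with each control period).
- ctrl.camera(name): name is "scene" or "top"; returns a dict with "img" (480x640x3 uint8, red, green, blue), "z_map" (480x640 float32, m along the optical axis (not along the pixel's ray), 0 where there is no reading), "fovy" (degrees; the focal length in pixels is half the picture's height over the tangent of half this angle, whatever the lens; pixels are square), "cx", "cy" (the principal point, pixels), "extrinsics" (4x4, takes a point from camera to world coordinates). Camera axes: x right, y down, z forward; pixel columns grow to the right and rows downward; lengths in m; the calibration is good to about 2 mm. A picture is of the moment at which its call begins.
- ctrl.hand_in(): hands the job in; it is judged then, once.
The state is a dict: "time_s": time; "q": joint angles; "dq": joint speeds; "joint_efforts": joint torques, N m; "eef_pos": TCP position; "eef_rot": TCP orientation; "wrist_force": force on the tool from outside, world axes, zero at the start; "torque": the same for the moment, N m; "opening": opening from 0.0 (shut) to 1.0 (fully open); "grasp_force": force on a finger pad.
Only numpy, scipy, OpenCV 4.12 (cv2) and the standard library are available. Lean on these libraries where they do the work, as an engineer would, in place of code of your own. Each camera call takes 0.05 s, during which the arm holds its last target. There are 200 camera calls.

### The job

The tilt sensor is sitting loose between the jaws of the aluminium holder that lies across the finned heat sink and the wooden offcut. With the holder still lying there, pinch the sliding jaw shut until the sensor is firmly nipped between both jaws; then raise that end off the offcut, rocking the holder on the heat sink's fins, until the needle of its angle gauge settles on the black mark on the rim, and finish like that: still gripping the jaws, sensor nipped, holder resting on the fins, needle steady on the mark so that the reading can be logged, nothing let go or set down. Leave the other things on the bench where they are.

Things in the scene. Friction and masses are not known exactly. Their poses are not given: they have to be found in the camera images.
- holder: Loose tilt holder, 0.5 to 0.7 kg: aluminium bar 40 (x) x 300 (y) x 20 (z) mm, two jaws on its -y end, a round angle gauge on its +y half. Origin: centre of the bar's underside; z up, y along the bar from jaws to gauge; the gauge's white dial faces +x. Starts level, underside 50 mm above the bench. Raising the jaw end by an angle turns it by minus that angle about its x.
- jaw_grip (a point): On the holder, midway between the jaws' outer faces as they will be when shut, half-way up them: 123 mm towards -y of the holder's origin, 41 mm above its underside; axes as the holder's. Each jaw is a plate 40 (x) x 8 (y) x 42 (z) mm standing on the bar. Outer faces 46 mm apart when shut on the sensor, 56 to 62 mm open. The end jaw is fixed, its faces at y = -146 and -138 mm of the holder.
- jaw (a joint): Sliding jaw, the inner one: slides along the bar with about 1.5 N of friction, no spring. Value in m: slack left across the sensor; 0 when the jaws are 30 mm apart, shut on the sensor; grows as it opens towards +y. It stays where it is left, but only a pinch presses it on the sensor.
- needle (a joint): Needle of the angle gauge, in rad: counterweighted, hangs freely, swings for about a second after a move and settles plumb, pointing straight up. Value: its angle from the dial's centre line towards the jaw end; at rest it equals the angle by which the jaw end of the bar has been raised (0 when level).
- mark (a joint): Black mark on the gauge's turning rim, a clip 5.6 mm wide that lies over the rim's edge and reaches in over the white dial to 38 mm from its centre; rim stiff to turn, set beforehand. Value in rad, measured like the needle's: the raise of the jaw end at which the needle lies on the mark, 0.2 to 0.4.
- needle_tip (a point): Point of the steel needle over the dial, 41 mm from the pivot; z along the needle. The gauge's case is 110 mm across and 22 mm deep (x); its centre, the pivot, is 65 mm towards +y and 86 mm above the holder's origin.
- mark_tab (a point): Point on the black mark, 41 mm from the dial's centre; z outward from the centre through the mark.
- module_center (a point): Middle (half-way up, 8 mm above its base) of the tilt sensor: black base 44 (x) x 30 (y) x 12 mm with a small red circuit board and connector on top, 20 mm high in all, 60 g, standing loose on the bar between the jaws with up to 16 mm of slack to a jaw.
- module: The same sensor in the jaws; origin at the middle of its underside, axes roughly the holder's.
- heatsink: Finned aluminium heat sink fixed to the bench under the gauge half of the bar: base 80 (x) x 52 (y) mm; five fins along x, 4 mm thick with tops rounded to 2 mm radius, at y = -20, -10, 0, 10, 20 mm, 40, 48.2, 50, 48.2, 40 mm high. Origin: centre of its underside. The level bar rests on the middle fin; raised beyond 0.18 rad it rocks on to the next fin towards +y (beyond the jaws).
- crest (a point): Top of the heat sink's middle fin at half its length, 50 mm above the bench: the bar first rocks about here. It lies 55 to 80 mm from the holder's origin towards its +y.
- offcut: Plain wooden offcut 75 (x) x 34 (y) x 50 (z) mm fixed to the bench under the jaw half of the bar, carrying it at the start. Origin: centre of its underside.
- spare_center (a point): Bystander: a spare sensor of the same kind lying on the bench itself, on the robot's side of the holder; its middle.
- brush_grip (a point): Bystander: black anti-static brush, 200 mm, lying beyond the heat sink; point on its handle.
- driver_grip (a point): Bystander: grey-handled screwdriver, 170 mm, lying on the robot's side of the heat sink; point on its handle.
- tweezers_mid (a point): Bystander: steel tweezers, 120 mm, lying beyond the jaw end of the holder; middle.
- spool_mid (a point): Bystander: spool of solder wire, 60 mm across, 40 mm high, to the right; middle.
- flux_mid (a point): Bystander: small amber jar, 48 mm across, 45 mm high, to the right; middle.
- meter_mid (a point): Bystander: black hand multimeter 150 x 75 x 32 mm lying to the left; middle.
There are look-alikes about, which are no part of the job. Leave any green or yellow look-alike of the module alone.

How it is judged:
By the outcome, as a careful person would: the job done as asked, in the order asked, and still so for the second after the job is handed in, while the arm keeps its last pose, push and grip.
It also fails if it takes over 38 s, if anything falls off the work surface, if the arm or the gripper's body presses on something with over 40 N, if the wrist force passes 120 N, or if a joint passes its speed limit or range.

## Working session

There is one attempt and no reset: what is moved stays moved. The work goes in short steps, Python scripts to look and compute and a tool call to move; the robot and the scene stay as the last step left them, time stands still between calls to the robot, and variables do not carry over. Pictures are saved under pics/ and viewed, at most 10 in all, crops included, and the job is handed in when it is done.

Besides the shell and the picture viewer there is one more tool, called by a JSON object that holds its "api" and its "payload", one argument or row to a line. servo_tool: Moves the arm, as the interface text tells. Its arguments: {"type":"object","properties":{"series":{"type":"string"}},"required":["series"]}

```bash
ls; mkdir -p pics
cat > h.py <<'E'
import numpy as np, cv2
from bench import ctrl
def cam(n):
    c=ctrl.camera(n); c['f']=240/np.tan(np.radians(c['fovy'])/2); return c
def ray(c,u,v):
    T=np.array(c['extrinsics']); d=T[:3,:3]@np.array([(u-c['cx'])/c['f'],(v-c['cy'])/c['f'],1.]); return T[:3,3],d
def onz(c,u,v,z):
    o,d=ray(c,u,v); return o+d*(z-o[2])/d[2]
def dep(c,u,v):
    o,d=ray(c,u,v); return o+d*c['z_map'][int(round(v)),int(round(u))]
def proj(c,p):
    T=np.array(c['extrinsics']); q=T[:3,:3].T@(np.array(p)-T[:3,3]); return q[0]/q[2]*c['f']+c['cx'],q[1]/q[2]*c['f']+c['cy']
def pts(c):
    T=np.array(c['extrinsics']); v,u=np.mgrid[:480,:640]; z=c['z_map']
    P=np.stack([(u-c['cx'])/c['f']*z,(v-c['cy'])/c['f']*z,z],-1); return P@T[:3,:3].T+T[:3,3]
E
python3 - <<'E'
from h import *
import pickle
for n in('scene','top'):
    c=cam(n); cv2.imwrite(f'pics/{n}0.png',c['img'][:,:,::-1]); pickle.dump(c,open(n+'0.pkl','wb'))
    print(n,c['fovy'],c['cx'],c['cy'],np.round(c['extrinsics'],3).tolist())
print(ctrl.get_obs())
E
```

```text
pics
scene 57.63193455312176 321.68737537212724 236.93542862698786 [[0.843, 0.374, -0.388, 1.006], [0.538, -0.576, 0.615, -0.633], [0.007, -0.727, -0.686, 0.862], [0.0, 0.0, 0.0, 1.0]]
top 46.39908110967578 320.0875070328999 240.10142744307237 [[0.006, -0.992, 0.125, 0.451], [-1.0, -0.005, 0.012, 0.008], [-0.011, -0.125, -0.992, 1.259], [0.0, 0.0, 0.0, 1.0]]
{'time_s': 0.1, 'q': array([ 9.32692542e-01,  1.81483981e-01,  1.60793477e+00, -1.51705852e-05,
        1.35378954e+00, -2.06295808e-01]), 'dq': array([ 0.0018228 ,  0.00039523, -0.00489817,  0.0013568 ,  0.00085535,
       -0.00044654]), 'joint_efforts': array([ 8.33164449e-04, -4.45879304e+01, -3.52237022e+01, -3.09784937e-04,
        4.15561357e-03,  2.61914215e-05]), 'eef_pos': array([0.24034567, 0.5218425 , 0.25545158]), 'eef_rot': array([-3.24262509e-04,  2.14228845e-01,  9.76783164e-01, -7.39918556e-04]), 'wrist_force': array([ 0.28413737,  0.07462125, -0.2342872 ]), 'torque': array([-0.00051245, -0.01094965, -0.04419115]), 'grasp_force': 0.0, 'opening': 0.9982678465247548}
```

View pics/scene0.png

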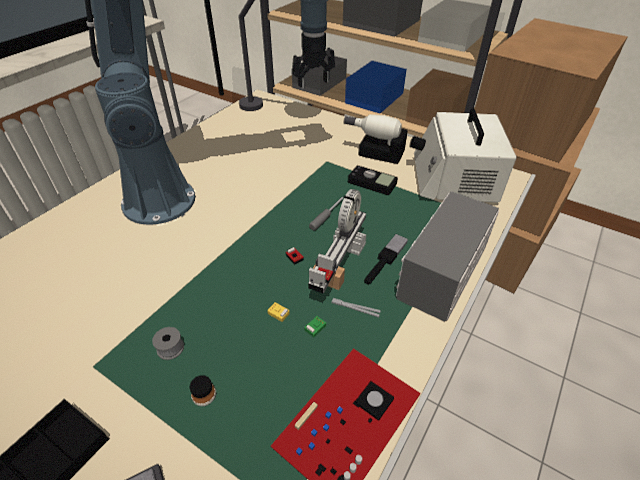

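View pics/top0.png

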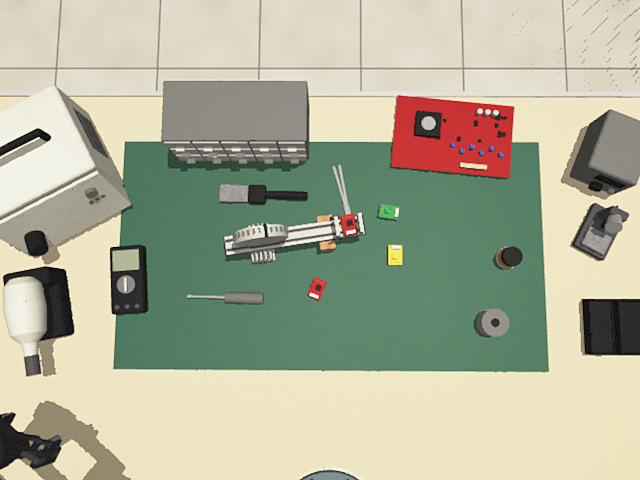

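Candidates for the sensor: red in the jaws at top (348,224) / scene (322,270); red spare at top (317,288) / scene (294,255); green (389,212); yellow (396,255). I choose the one between the jaws and will check it in a crop.

Run:
```python
from h import *
import pickle
s=pickle.load(open('scene0.pkl','rb'));t=pickle.load(open('top0.pkl','rb'))
a=cv2.resize(t['img'][195:275,215:375],None,fx=5,fy=5,interpolation=cv2.INTER_CUBIC)[:,:,::-1]
b=cv2.resize(s['img'][180:305,290:390],None,fx=4,fy=4,interpolation=cv2.INTER_CUBIC)[:,:,::-1]
cv2.imwrite('pics/a.png',a); cv2.imwrite('pics/b.png',b)
for n,c in(('t',t),('s',s)):
    P=pts(c)
    m=(P[...,2]>.062)&(P[...,2]<.078)&(P[...,0]>.35)&(P[...,0]<.6)&(abs(P[...,1]-.08)<.25)
    hsv=cv2.cvtColor(c['img'],cv2.COLOR_RGB2HSV)
    m&=hsv[...,1]<70
    n_,l,st,ce=cv2.connectedComponentsWithStats(m.astype(np.uint8))
    k=1+np.argsort(-st[1:,4])[:4]
    for i in k: 
        q=P[l==i]; r=cv2.minAreaRect(q[:,:2].astype(np.float32)*1000); print(n,st[i],r,np.median(q[:,2]))
    red=(hsv[...,1]>150)&((hsv[...,0]<8)|(hsv[...,0]>172))&(P[...,2]>.075)&(P[...,2]<.12)&(P[...,0]<.6)&(P[...,0]>.3)&(abs(P[...,1])<.3)
    q=P[red]; print('red',len(q),q.mean(0),q.min(0),q.max(0))
    J=(P[...,2]>.105)&(P[...,2]<.12)&(P[...,0]<.6)&(P[...,0]>.35)&(P[...,1]<.05)&(P[...,1]>-.15)
    v,u=np.nonzero(J); 
    n_,l,st,ce=cv2.connectedComponentsWithStats(J.astype(np.uint8))
    for i in range(1,n_):
        q=P[l==i]; print('jaw',st[i],cv2.minAreaRect(q[:,:2].astype(np.float32)*1000),np.median(q[:,2]))
```

```text
t [224 241  94  15 491] ((584.88134765625, 127.97148895263672), (30.201108932495117, 199.40887451171875), 0.6533795595169067) 0.06899119247948549
t [319 241   1   1   1] ((599.951416015625, 24.176218032836914), (0.0, 0.0), 0.0) 0.0652638401167247<stdin>:17: RuntimeWarning: Mean of empty slice.
  ret = um.true_divide(
Traceback (most recent call last):
ValueError: zero-size array to reduction operation minimum which has no identity
```

View pics/a.png

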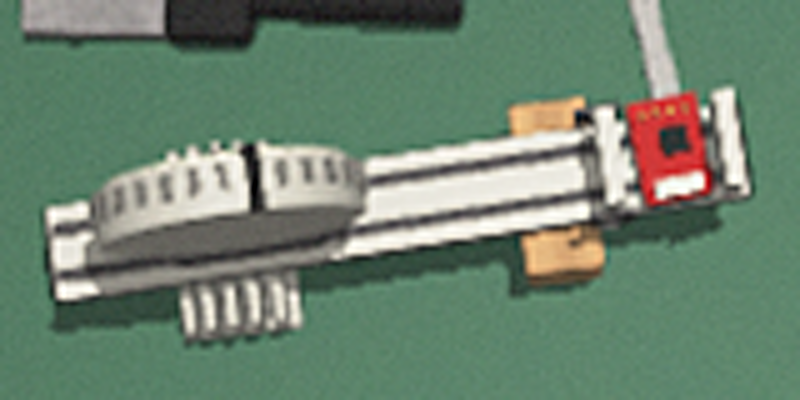

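View pics/b.png

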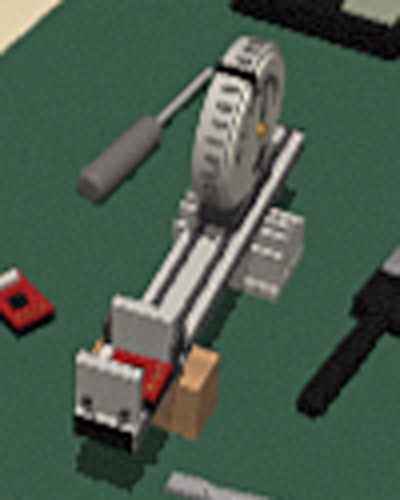

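The crops show the red sensor between the two white jaws (top ≈ (348,224)), the sliding jaw at about (336,227), the end jaw at about (361,224), and the black mark on the rim at about (265,231). The choice is confirmed. My x window was too small, so I'm redoing the measurement.

Run:
```python
from h import *
import pickle
s=pickle.load(open('scene0.pkl','rb'));t=pickle.load(open('top0.pkl','rb'))
for n,c in(('t',t),('s',s)):
    P=pts(c); R=(P[...,0]>.5)&(P[...,0]<.72)&(abs(P[...,1]-.05)<.22)
    hsv=cv2.cvtColor(c['img'],cv2.COLOR_RGB2HSV)
    def comp(m,name,mn=15):
        n_,l,st,ce=cv2.connectedComponentsWithStats(m.astype(np.uint8))
        for i in range(1,n_):
            if st[i][4]<mn: continue
            q=P[l==i]; r=cv2.minAreaRect(q[:,:2].astype(np.float32)*1000)
            print(n,name,st[i],np.round(r[0],1),np.round(r[1],1),round(r[2],1),'z',np.round(np.percentile(q[:,2],[5,50,95]),4),'mean',np.round(q.mean(0),4))
    comp(R&(P[...,2]>.062)&(P[...,2]<.078)&(hsv[...,1]<70),'bar')
    comp(R&(P[...,2]>.080)&(P[...,1]<.05)&(hsv[...,1]>150)&((hsv[...,0]<8)|(hsv[...,0]>172)),'red')
    comp(R&(P[...,2]>.105)&(P[...,2]<.12)&(P[...,1]<.05),'jaw')
    comp(R&(P[...,2]>.12)&(hsv[...,2]<70),'mark',4)
    comp(R&(P[...,2]>.12),'gauge',4)
    comp((P[...,2]>.01)&R&(hsv[...,1]>70)&(hsv[...,0]>9)&(hsv[...,0]<22),'wood')
```

```text
t bar [338 217  27  21 109] [631.2 -44.6] [41.4 50.9] 9.1 z [0.0643 0.0692 0.0749] mean [ 0.6257 -0.041   0.0693]
t bar [ 224  219  113   37 1325] [606.2 108.4] [ 42.  239.4] 9.4 z [0.065  0.0693 0.0735] mean [0.6068 0.0855 0.0693]
t red [341 214  16  22 168] [633.9 -38.8] [41.8 28.6] 9.8 z [0.0804 0.083  0.0863] mean [ 0.6359 -0.0378  0.0831]
t jaw [358 213   7  20  79] [634.1 -63. ] [40.   7.9] 8.7 z [0.1061 0.1111 0.1146] mean [ 0.6342 -0.0629  0.1108]
t jaw [334 217   7  19  75] [625.8 -13.4] [39.4  8. ] 9.4 z [0.107  0.1109 0.1143] mean [ 0.6255 -0.0135  0.1107]
t mark [263 224   5  14  31] [604.4 126.4] [25.1  5.7] 11.5 z [0.1889 0.1922 0.1965] mean [0.6043 0.1262 0.1921]
t gauge [233 224  56  23 874] [603.3 140.7] [ 28.3 111.6] 8.9 z [0.1335 0.1783 0.1919] mean [0.599  0.1378 0.1721]
t wood [317 215  15   7  75] [653.   13.7] [12.1 31.7] 6.7 z [0.0439 0.0491 0.0522] mean [0.6529 0.0149 0.0488]
t wood [320 240  16  12 162] [593.7   5.9] [18.9 33.6] 8.9 z [0.0228 0.0489 0.0571] mean [0.5928 0.0063 0.0469]
s bar [325 211  41  55 568] [606.9 119.6] [ 41.3 220.5] 8.0 z [0.0648 0.07
[... 249 characters left out ...]
25 -0.0335  0.0844]
s jaw [318 253  16   9  74] [627.  -13.3] [38.2 10.4] 7.2 z [0.1056 0.1118 0.1145] mean [ 0.627  -0.0142  0.1109]
s jaw [309 267  17  10  77] [635.1 -62.3] [39.6 10.8] 8.4 z [0.1059 0.1115 0.1149] mean [ 0.635  -0.0633  0.111 ]
s mark [344 195  11  10  28] [608.1 127.4] [27.3 14. ] 37.3 z [0.1688 0.1904 0.1937] mean [0.6092 0.1271 0.1873]
s mark [356 199   3   3   6] [612.8 159.3] [ 2.2 31.7] 16.3 z [0.1548 0.1602 0.175 ] mean [0.6127 0.1608 0.1631]
s gauge [338 189  23  40 605] [605.1 139.3] [ 29.9 110.9] 8.7 z [0.125  0.1646 0.1921] mean [0.6101 0.1231 0.1628]
s wood [329 266  16  21 201] [647.   12.8] [27.7 36.6] 2.6 z [0.0138 0.0389 0.0525] mean [0.6521 0.0061 0.0364]
```

```bash
cat >> h.py <<'E'
from scipy.spatial.transform import Rotation as Ro
YAW=np.radians(9.2); yh=np.array([-np.sin(YAW),np.cos(YAW),0]); xh=np.array([np.cos(YAW),np.sin(YAW),0])
R0=np.stack([-xh,yh,[0,0,-1.]],1)  # tool down, y along holder
def go(p,R):
    o=ctrl.get_obs(); w,x,y,z=o['eef_rot']; C=Ro.from_quat([x,y,z,w]).as_matrix()
    print('shift',np.round(C.T@(np.array(p)-o['eef_pos']),4),'turn',np.round(np.degrees(Ro.from_matrix(C.T@R).as_rotvec()),2))
E
python3 - <<'E'
from h import *
import pickle
print(np.linalg.det(R0))
go([.6315,-.0442,.25],R0)
for n in('top','scene'):
    c=pickle.load(open(n+'0.pkl','rb')); P=pts(c); e=np.array([.6345,-.063,0]); o=e+.142*yh
    L=np.stack([(P-o)@xh,(P-o)@yh,P[...,2]],-1)
    for lo,hi in((-.06,-.024),(.024,.06)):
        m=(L[...,0]>lo)&(L[...,0]<hi)&(L[...,1]>.02)&(L[...,1]<.12)&(P[...,2]>.015)&(P[...,2]<.055)
        q=L[m]
        if len(q)<10: continue
        print(n,lo,len(q),'pct y',np.round(np.percentile(q[:,1],[0,5,50,95,100]),4),'x',q[:,0].min(),q[:,0].max())
        b=np.round(q[:,1]*500).astype(int)
        print([(k*2,round(1000*q[b==k,2].max())) for k in np.unique(b)])
E
```

```text
1.0
shift [-0.5921 -0.3504  0.0058] turn [ -0.08  -0.04 -33.94]
top -0.06 119 pct y [0.0563 0.0571 0.0775 0.0992 0.1003] x -0.040212145551582555 -0.024535867875380816
[(np.int64(56), 42), (np.int64(58), 43), (np.int64(60), 42), (np.int64(66), 48), (np.int64(68), 50), (np.int64(70), 51), (np.int64(72), 28), (np.int64(76), 49), (np.int64(78), 53), (np.int64(80), 50), (np.int64(86), 44), (np.int64(88), 49), (np.int64(90), 49), (np.int64(96), 45), (np.int64(98), 43), (np.int64(100), 43)]
top 0.024 17 pct y [0.0549 0.0566 0.0842 0.0968 0.0975] x 0.036568878936029364 0.04078205082645588
[(np.int64(54), 38), (np.int64(58), 38), (np.int64(64), 48), (np.int64(68), 46), (np.int64(74), 44), (np.int64(76), 48), (np.int64(78), 44), (np.int64(84), 49), (np.int64(86), 51), (np.int64(94), 42), (np.int64(96), 41), (np.int64(98), 36)]
scene -0.06 39 pct y [0.0559 0.0565 0.0695 0.0789 0.0804] x -0.03983895012895832 -0.028118502381803044
[(np.int64(56), 43), (np.int64(58), 40), (np.int64(60), 37), (np.int64(62), 39), (np.int64(66), 48), (np.int64(68), 46), (np.int64(70), 49), (np.int64(72), 44), (np.int64(74), 46), (np.int64(76), 51), (np.int64(78), 52), (np.int64(80), 49)]
scene 0.024 138 pct y [0.0529 0.0541 0.067  0.0964 0.1001] x 0.024063847934789676 0.04227195809687805
[(np.int64(52), 33), (np.int64(54), 44), (np.int64(56), 43), (np.int64(58), 39), (np.int64(60), 39), (np.int64(62), 26), (np.int64(64), 50), (np.int64(66), 51), (np.int64(68), 45), (np.int64(70), 46), (np.int64(72), 47), (np.int64(74), 50), (np.int64(76), 50), (np.int64(78), 51), (np.int64(80), 49), (np.int64(82), 51), (np.int64(84), 51), (np.int64(86), 50), (np.int64(88), 49), (np.int64(90), 44), (np.int64(94), 45), (np.int64(96), 42), (np.int64(98), 36), (np.int64(100), 40)]
```

{"api": "servo_tool", "payload": {
  "series": "-1 -0.592 -0.35 0.005 0 0 -34;-1 -0.592 -0.35 0.005 0 0 -34;-1 -0.592 -0.35 0.005 0 0 -34;-1 -0.592 -0.35 0.005 0 0 -34;-1 -0.592 -0.35 0.005 0 0 -34;-1 -0.592 -0.35 0.005 0 0 -34;-1 -0.592 -0.35 0.005 0 0 -34;-1 -0.592 -0.35 0.005 0 0 -34;-1 -0.592 -0.35 0.005 0 0 -34;-1 -0.592 -0.35 0.005 0 0 -34;-1 -0.592 -0.35 0.005 0 0 -34;-1 -0.592 -0.35 0.005 0 0 -34"
}}

```text
time_s: 1.1
eef_pos: [0.5141, 0.1262, 0.2526]
eef_rot: [-0.0, -0.081, 0.997, 0.0]
wrist_force: [1.0, 1.9, -0.4]
opening: 1.002
grasp_force: 0.0
```

```bash
python3 -c "
from h import *
go([.6315,-.0442,.25],R0)"
```

```text
shift [-0.0885 -0.187   0.0025] turn [ 0.01 -0.02  0.05]
```

{"api": "servo_tool", "payload": {
  "series": "-1 -0.088 -0.187 0.003 0 0 0;-1 -0.088 -0.187 0.003 0 0 0;-1 -0.088 -0.187 0.003 0 0 0;-1 -0.088 -0.187 0.003 0 0 0;-1 -0.088 -0.187 0.003 0 0 0;-1 -0.088 -0.187 0.003 0 0 0;-1 -0.088 -0.187 0.003 0 0 0;-1 -0.088 -0.187 0.003 0 0 0;-1 -0.088 -0.187 0.003 0 0 0"
}}

```text
time_s: 1.85
eef_pos: [0.6299, -0.0412, 0.2495]
eef_rot: [-0.0, -0.081, 0.997, 0.0]
wrist_force: [0.8, 0.6, 0.4]
opening: 1.001
grasp_force: 0.0
```

```bash
python3 -c "
from h import *
go([.6315,-.0442,.097],R0)"
```

```text
shift [-0.0013 -0.0033  0.1525] turn [ 0.04 -0.05  0.12]
```

{"api": "servo_tool", "payload": {
  "series": "-1 -0.001 -0.003 0.03 0 0 0;-1 -0.001 -0.003 0.06 0 0 0;-1 -0.001 -0.003 0.09 0 0 0;-1 -0.001 -0.003 0.1 0 0 0;-1 -0.001 -0.003 0.1 0 0 0;-1 -0.001 -0.003 0.1 0 0 0"
}}

```text
time_s: 2.35
eef_pos: [0.632, -0.0442, 0.1506]
eef_rot: [0.0, -0.081, 0.997, 0.0]
wrist_force: [-0.2, 0.3, 0.7]
opening: 1.002
grasp_force: 0.0
```

```bash
python3 -c "
from h import *
go([.6315,-.0442,.097],R0)
c=cam('top');s=cam('scene')
a=cv2.resize(c['img'][190:270,215:375],None,fx=5,fy=5)[:,:,::-1];b=cv2.resize(s['img'][180:305,270:390],None,fx=3.2,fy=3.2)[:,:,::-1]
cv2.imwrite('pics/c.png',np.vstack([a[:,200:800],np.pad(b,((0,0),(0,600-b.shape[1]),(0,0)))])[:800][-0:][:, :600]);print(a.shape,b.shape)
cv2.imwrite('pics/c.png',np.hstack([a[:,380:],b]))
"
```

```text
shift [0.0005 0.0001 0.0536] turn [0.   0.   0.13]
(400, 800, 3) (400, 384, 3)
```

View pics/c.png

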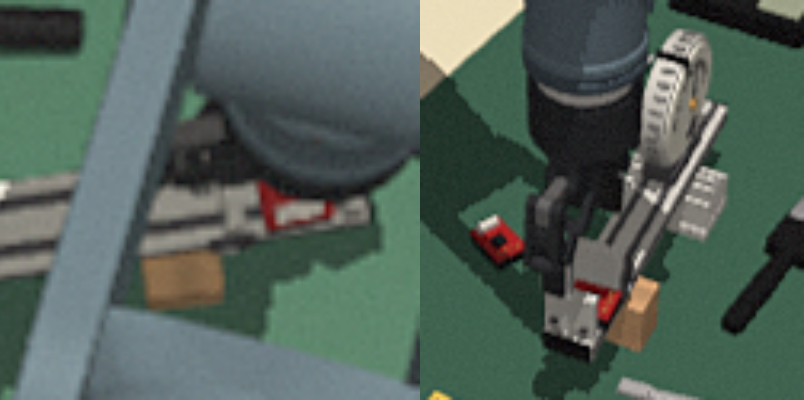

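```bash
python3 -c "
from h import *
s=cam('scene');g=np.array([.632,-.0442,0])
for sg in(-1,1):
  u,v=proj(s,g+sg*.05*yh+[0,0,.138]);print(420+(u-270)*3.2,(v-180)*3.2)
P=pts(s);m=(P[...,2]>.125)&(P[...,2]<.17)&(P[...,1]<.03)&(P[...,1]>-.14)&(P[...,0]>.55)&(P[...,0]<.7)
q=P[m];print((q-g)[::12]@np.stack([xh,yh,[0,0,1]],1))
"
```

```text
551.7324365870403 296.5746617146737
607.2915654968976 204.73218858094324
[[ 0.00145991  0.04196575  0.16831543]
 [ 0.0061311   0.04309501  0.16272501]
 [-0.00663619  0.04376926  0.15073375]
 [ 0.00128803  0.04311785  0.15112368]
 [ 0.01010575  0.04006188  0.15401606]
 [-0.00148907  0.04412512  0.13927603]
 [ 0.01096666 -0.04805141  0.16583241]
 [-0.00215483 -0.05612222  0.16170879]
 [ 0.00265036 -0.05618897  0.16066656]
 [ 0.00880499 -0.05921281  0.16317978]
 [ 0.01003945 -0.05143887  0.15270859]
 [ 0.00882623 -0.05415189  0.14839367]]
```

The scene crop shows both fingers straddling the jaws, and the depth readings confirm they are aligned with the bar. I'm going down, then closing.

{"api": "servo_tool", "payload": {
  "series": "-1 0 0 0.02 0 0 0;-1 0 0 0.04 0 0 0;-1 0 0 0.053 0 0 0;-1 0 0 0.053 0 0 0;-1 0 0 0.053 0 0 0"
}}

```text
time_s: 2.92
eef_pos: [0.632, -0.0451, 0.0971]
eef_rot: [-0.0, -0.081, 0.997, 0.0]
wrist_force: [0.3, -0.4, 0.5]
opening: 0.994
grasp_force: 0.0
```

```bash
python3 -c "
from h import *
go([.6315,-.0442,.097],R0)"
```

```text
shift [0.0003 0.001  0.0001] turn [ 0.01 -0.02  0.06]
```

{"api": "servo_tool", "payload": {
  "series": "-0.85 0 0.001 0 0 0 0;-0.7 0 0.001 0 0 0 0;-0.6 0 0.001 0 0 0 0;-0.5 0 0.001 0 0 0 0;-0.42 0 0.001 0 0 0 0;-0.34 0 0.001 0 0 0 0;-0.26 0 0.001 0 0 0 0;-0.2 0 0.001 0 0 0 0;-0.14 0 0.001 0 0 0 0;-0.08 0 0.001 0 0 0 0;-0.04 0 0.001 0 0 0 0;-0.04 0 0.001 0 0 0 0"
}}

```text
time_s: 3.92
eef_pos: [0.6319, -0.0437, 0.0971]
eef_rot: [0.0, -0.081, 0.997, 0.0]
wrist_force: [-0.8, 3.3, 3.7]
opening: 0.531
grasp_force: 46.6
```

{"api": "servo_tool", "payload": {
  "series": "0.2 0 0.001 0 0 0 0;0.6 0 0.001 0 0 0 0;1 0 0.001 0 0 0 0;1 0 0.001 0 0 0 0;1 0 0.001 0 0 0 0;1 0 0.001 0 0 0 0"
}}

```text
time_s: 4.42
eef_pos: [0.632, -0.0437, 0.0972]
eef_rot: [0.0, -0.081, 0.997, -0.0]
wrist_force: [0.4, -1.8, 4.9]
opening: 0.525
grasp_force: 61.7
```

```bash
cat > see.py <<'E'
from h import *
import sys
o=ctrl.get_obs(); print(o['time_s'],o['eef_pos'],o['wrist_force'],o['torque'],o['opening'],o['grasp_force'])
for n in('top','scene'):
    c=cam(n); P=pts(c); hsv=cv2.cvtColor(c['img'],cv2.COLOR_RGB2HSV)
    R=(P[...,0]>.56)&(P[...,0]<.65)&(P[...,1]>.07)&(P[...,1]<.22)&(P[...,2]>.14)
    for nm,m in(('gauge',R),('mark',R&(hsv[...,2]<75)&(P[...,2]>.17))):
        q=P[m]; 
        if len(q)<4: print(n,nm,len(q)); continue
        r=cv2.minAreaRect(q[:,:2].astype(np.float32)*1000)
        print(n,nm,len(q),np.round(r[0],1),np.round(r[1],1),round(r[2],1),'mean',np.round(q.mean(0),4),'yh',np.round(np.percentile(q@yh,[1,50,99]),4))
    cv2.imwrite(f'pics/{sys.argv[1]}_{n}.png',c['img'][:,:,::-1])
E
python3 see.py g
```

```text
4.4167 [ 0.63197768 -0.04370119  0.09721844] [ 0.40255398 -1.75406381  4.90219258] [0.78981727 0.23497775 0.12280218] 0.5247270166518275 61.734405755996704
top gauge 803 [603.  141.7] [ 29.  111.2] 9.1 mean [0.5994 0.1382 0.176 ] yh [-0.0102  0.0402  0.0947]
top mark 28 [604.  125.6] [25.8  3.6] 7.7 mean [0.6047 0.1257 0.1919] yh [0.0255 0.0275 0.0293]
scene gauge 450 [604.8 138.4] [ 29.2 104.4] 8.6 mean [0.6096 0.1248 0.171 ] yh [-0.0109  0.022   0.0868]
scene mark 22 [613.7 132.5] [29.3 12.9] 57.5 mean [0.6118 0.1283 0.1866] yh [0.0253 0.0274 0.0445]
```

Grip 62 N, opening about 45 mm: the jaws are shut on the sensor. Next I'll work out the rocking arc.

```bash
cat >> h.py <<'E'
ORG=np.array([.6345,-.063,0])+.142*yh
C1=ORG+.0775*yh+[0,0,.048]; C2=C1+.010*yh-[0,0,.0018]
def arc(p,a,b):  # rotate TCP p from raise a to raise b
    t=a
    for C,e in((C1,.178),(C2,9)):
        if t<e and b>t:
            n=min(b,e); p=C+Ro.from_rotvec(-xh*(n-t)).apply(p-C); t=n
    return p
def rows(a,bs,dz=0):
    o=ctrl.get_obs(); w,x,y,z=o['eef_rot']; C=Ro.from_quat([x,y,z,w]); p=o['eef_pos']
    for b in bs:
        q=arc(p,a,b)+[0,0,dz]; print(round(b,3),np.round(C.inv().apply(q-p),4),np.round(np.degrees(C.inv().apply(-xh*(b-a))),2))
E
python3 -c "
from h import *
rows(0,[.02,.04,.06,.08,.1,.12,.15])"
```

```text
0.02 [-0.     0.001 -0.004] [ 1.15  0.   -0.  ]
0.04 [-0.      0.0021 -0.008 ] [ 2.29  0.   -0.  ]
0.06 [-0.      0.0033 -0.0119] [ 3.44  0.   -0.  ]
0.08 [-0.      0.0046 -0.0158] [ 4.58  0.   -0.  ]
0.1 [-0.      0.0059 -0.0197] [ 5.73  0.   -0.  ]
0.12 [-0.      0.0073 -0.0236] [ 6.88  0.01 -0.  ]
0.15 [-0.      0.0096 -0.0293] [ 8.59  0.01 -0.  ]
```

{"api": "servo_tool", "payload": {
  "series": "1 0 0.0005 -0.002 0.6 0 0;1 0 0.001 -0.004 1.15 0 0;1 0 0.0015 -0.006 1.7 0 0;1 0 0.002 -0.0078 2.3 0 0;1 0 0.0027 -0.0097 2.9 0 0;1 0 0.0033 -0.0116 3.44 0 0;1 0 0.0033 -0.0116 3.44 0 0;1 0 0.0033 -0.0116 3.44 0 0;1 0 0.0033 -0.0116 3.44 0 0"
}}

```text
time_s: 5.27
eef_pos: [0.6316, -0.0404, 0.1091]
eef_rot: [0.003, -0.081, 0.996, -0.031]
wrist_force: [-0.2, -4.1, 5.2]
opening: 0.529
grasp_force: 63.3
```

```bash
python3 see.py r1; python3 -c "
from h import *
o=ctrl.get_obs();w,x,y,z=o['eef_rot'];Z=Ro.from_quat([x,y,z,w]).as_matrix()[:,2];print('tilt',-Z@yh and np.arctan2(-Z@-yh,1)*-1, Z)
a=.06
rows(a,[.09,.12,.15,.18])"
```

```text
5.2667 [ 0.63155785 -0.0403582   0.10912794] [-0.17796038 -4.06475828  5.17766636] [0.79996852 0.36342374 0.11116188] 0.5291092689864051 63.28357458114624
top gauge 807 [602.4 146.3] [ 28.7 111.3] 9.1 mean [0.5986 0.1429 0.1763] yh [-0.0058  0.0451  0.1003]
top mark 27 [603.3 135.1] [24.2  4.6] 8.0 mean [0.6042 0.1348 0.1927] yh [0.0344 0.0367 0.0389]
scene gauge 441 [604.6 142.3] [ 28.8 106. ] 6.4 mean [0.6092 0.1304 0.1716] yh [-0.0068  0.0287  0.0891]
scene mark 25 [603.4 136.9] [25.2 14.2] 15.2 mean [0.6054 0.1334 0.1913] yh [0.0316 0.0341 0.0448]
tilt 0.06138284654497587 [ 0.01068223 -0.06053082 -0.99810917]
0.09 [-0.      0.0016 -0.006 ] [ 1.72  0.   -0.  ]
0.12 [-0.      0.0033 -0.0119] [ 3.44  0.   -0.  ]
0.15 [-0.      0.0052 -0.0178] [ 5.16  0.01 -0.  ]
0.18 [-0.      0.0073 -0.0236] [ 6.88  0.01 -0.01]
```

{"api": "servo_tool", "payload": {
  "series": "1 0 0.0005 -0.002 0.57 0 0;1 0 0.001 -0.004 1.15 0 0;1 0 0.0016 -0.006 1.72 0 0;1 0 0.0022 -0.008 2.3 0 0;1 0 0.0028 -0.01 2.87 0 0;1 0 0.0033 -0.012 3.44 0 0;1 0 0.0039 -0.0139 4.0 0 0;1 0 0.0046 -0.0159 4.6 0 0;1 0 0.0052 -0.0178 5.16 0 0;1 0 0.0052 -0.0178 5.16 0 0;1 0 0.0052 -0.0178 5.16 0 0"
}}

```text
time_s: 6.28
eef_pos: [0.6306, -0.034, 0.1267]
eef_rot: [0.007, -0.081, 0.994, -0.076]
wrist_force: [-0.4, -2.9, 6.3]
opening: 0.531
grasp_force: 63.2
```

```bash
python3 see.py r2; python3 -c "
from h import *
o=ctrl.get_obs();w,x,y,z=o['eef_rot'];Z=Ro.from_quat([x,y,z,w]).as_matrix()[:,2];a=np.arcsin(-Z@yh);print('tilt',a)
rows(a,[.165,.18,.195,.21,.225,.24,.25,.26])"
```

```text
6.2833 [ 0.63057239 -0.0340155   0.12672637] [-0.38791664 -2.85148096  6.28788508] [0.70722045 0.33137175 0.15341686] 0.5313112585703254 63.196492195129395
top gauge 1006 [604.6 139.5] [ 88.5 138.8] 0.1 mean [0.5944 0.1302 0.2839] yh [-0.0315  0.04    0.1073]
top mark 25 [600.8 147.3] [23.1  3.4] 7.8 mean [0.6007 0.1474 0.1945] yh [0.0477 0.0496 0.0512]
scene gauge 538 [587.  123.9] [ 84.3 141.9] 18.6 mean [0.6038 0.1236 0.252 ] yh [-0.0312  0.0246  0.0975]
scene mark 34 [606.  137.2] [26.1 42.9] 18.6 mean [0.6049 0.1452 0.1901] yh [0.0172 0.0481 0.0602]
tilt 0.15158003707679565
0.165 [-0.      0.0007 -0.0027] [ 0.77  0.   -0.  ]
0.18 [-0.      0.0015 -0.0057] [ 1.63  0.   -0.  ]
0.195 [-0.      0.0023 -0.0088] [ 2.49  0.   -0.  ]
0.21 [-0.      0.0032 -0.0119] [ 3.35  0.   -0.  ]
0.225 [-0.      0.0042 -0.015 ] [ 4.21  0.   -0.01]
0.24 [-0.      0.0051 -0.0181] [ 5.07  0.01 -0.01]
0.25 [-0.      0.0058 -0.0201] [ 5.64  0.01 -0.01]
0.26 [-0.      0.0065 -0.0222] [ 6.21  0.01 -0.01]
```

{"api": "servo_tool", "payload": {
  "series": "1 0 0.0007 -0.0027 0.77 0 0;1 0 0.0015 -0.0057 1.63 0 0;1 0 0.0023 -0.0088 2.5 0 0;1 0 0.0032 -0.0119 3.35 0 0;1 0 0.0042 -0.015 4.2 0 0;1 0 0.0051 -0.0181 5.07 0 0;1 0 0.0058 -0.0201 5.64 0 0;1 0 0.0058 -0.0201 5.64 0 0;1 0 0.0058 -0.0201 5.64 0 0;1 0 0.0058 -0.0201 5.64 0 0;1 0 0.0058 -0.0201 5.64 0 0;1 0 0.0058 -0.0201 5.64 0 0"
}}

```text
time_s: 7.38
eef_pos: [0.6291, -0.0251, 0.1456]
eef_rot: [0.011, -0.08, 0.989, -0.124]
wrist_force: [-0.1, -1.9, 5.4]
opening: 0.525
grasp_force: 63.3
```

{"api": "servo_tool", "payload": {
  "series": "1 0 0 0 0 0 0;1 0 0 0 0 0 0;1 0 0 0 0 0 0;1 0 0 0 0 0 0;1 0 0 0 0 0 0;1 0 0 0 0 0 0;1 0 0 0 0 0 0;1 0 0 0 0 0 0"
}}

```text
time_s: 8.05
eef_pos: [0.6291, -0.0251, 0.1455]
eef_rot: [0.011, -0.08, 0.989, -0.124]
wrist_force: [-0.1, -2.3, 5.5]
opening: 0.529
grasp_force: 63.3
```

```bash
cat > fin.py <<'E'
from h import *
import sys
o=ctrl.get_obs();w,x,y,z=o['eef_rot'];Z=Ro.from_quat([x,y,z,w]).as_matrix()[:,2];a=np.arcsin(-Z@yh);print('tool tilt',a,o['wrist_force'],o['grasp_force'],o['time_s'])
# bar slope (points on bar top between gauge and jaw and tail), gauge centre, mark
for n in('top','scene'):
    c=cam(n); P=pts(c); hsv=cv2.cvtColor(c['img'],cv2.COLOR_RGB2HSV)
    d=P-ORG; Lx=d@xh; Ly=d@yh; z=P[...,2]
    b=(abs(Lx)<.017)&(Ly>-.09)&(Ly<.2)&(z>.03)&(hsv[...,1]<70)&(hsv[...,2]>60)&(z<.07+.0*Ly+.06)
    pred=.07-np.tan(a)*(Ly-.08); b&=abs(z-pred)<.012
    if b.sum()>20:
        k=np.polyfit(Ly[b],z[b],1); k=np.polyfit(Ly[b][(r:=abs(z[b]-np.polyval(k,Ly[b])))<.004],z[b][r<.004],1); print(n,'bar slope',np.arctan(-k[0]),b.sum(),Ly[b].min(),Ly[b].max())
    g=(Lx>-.03)&(Lx<.03)&(Ly>0)&(Ly<.16)&(z>.13)&(z<.205)
    rim=np.stack([Ly[g],z[g]],1)
    gc=.065*np.cos(a)
    m=g&(hsv[...,2]<75)&(z>.175)&(hsv[...,1]<100)
    ext=[np.percentile(Ly[g],1),np.percentile(Ly[g],99)]
    A=rim[rim[:,1]>.15]; 
    print(n,'gauge Ly',np.round(ext,4),'mid',round(np.mean(ext),4),'mark',m.sum(),np.round([np.median(Ly[m]),np.median(z[m])],4),'Lx',np.round([Lx[m].min(),Lx[m].max()],4))
    u,v=proj(c,ORG+.07*yh+[0,0,.165]); u,v=int(u),int(v)
    cv2.imwrite(f'pics/{sys.argv[1]}_{n}.png',cv2.resize(c['img'][v-30:v+45,u-40:u+40],None,fx=7,fy=7,interpolation=cv2.INTER_CUBIC)[:,:,::-1])
E
python3 fin.py f1
```

```text
tool tilt 0.24936851756473227 [-0.05301222 -2.32398563  5.52571601] 63.322659730911255 8.05
top bar slope 0.2494379735654592 442 -0.04453497295332457 0.1549285845553233
top gauge Ly [0.0875 0.141 ] mid 0.1143 mark 3 [0.0869 0.197 ] Lx [-0.0114  0.0122]
scene bar slope 0.24664675946854744 155 -0.04815916195469694 0.15412776688345045
scene gauge Ly [0.032  0.1335] mid 0.0827 mark 35 [0.084 0.191] Lx [-0.0066  0.0168]
```

View pics/f1_scene.png

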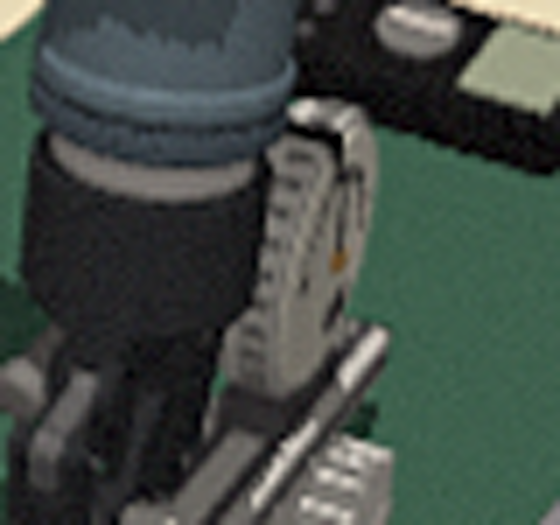

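The scene crop shows the pivot at about (338,262), with the needle rising straight up to the mark at about (335,150), so they are close. The tool tilt (0.249) equals the bar slope. I'll refine the mark's angle with a circle fit to the rim depth points in the first pictures.

```bash
cat > mk.py <<'E'
from h import *
import pickle
from scipy.optimize import least_squares
def mk(c,name,y0,z0,free=False):
    P=pts(c); hsv=cv2.cvtColor(c['img'],cv2.COLOR_RGB2HSV); d=P-ORG; Lx,Ly,z=d@xh,d@yh,P[...,2]
    r=np.hypot(Ly-y0,z-z0); ph=np.arctan2(-(Ly-y0),z-z0)
    g=(abs(Lx)<.0125)&(r>.051)&(r<.061)&(abs(ph)<1.35)
    mark=g&(hsv[...,2]<75)&(abs(ph)<.5)
    rim=g&~cv2.dilate(mark.astype(np.uint8),np.ones((3,3))).astype(bool)&(r<.0585)
    f=least_squares(lambda p:np.hypot(Ly[rim]-p[0],z[rim]-p[1])-.055,[y0,z0],loss='soft_l1',f_scale=.001)
    y,zc=f.x; dark=np.clip(120.-hsv[...,2],0,None)
    a=np.arctan2(-(Ly[mark]-y),z[mark]-zc); w=dark[mark]
    print(name,'centre',np.round(f.x,4),'rim n',rim.sum(),'phi',np.round(np.percentile(ph[rim],[1,99]),2),'rms',np.sqrt(np.mean(f.fun**2)),'mark n',mark.sum(),'angle',np.average(a,weights=w),np.median(a),np.round(np.percentile(a,[0,100]),3))
for n in('top','scene'): mk(pickle.load(open(n+'0.pkl','rb')),n,.065,.136)
E
python3 mk.py
python3 - <<'E'
from h import *; from mk import mk
g=ORG+.065*yh+[0,0,.136]; q=arc(g,0,.2494)-ORG
mk(cam('scene'),'now scene',q@yh,q[2]); mk(cam('top'),'now top',q@yh,q[2])
E
```

```text
top centre [0.065  0.1351] rim n 530 phi [-1.2   1.31] rms 0.0015696234979946059 mark n 23 angle 0.2642748174696251 0.26387792215733913 [0.235 0.308]
scene centre [0.0661 0.1364] rim n 236 phi [-0.69  1.32] rms 0.001611323943544631 mark n 19 angle 0.3200318706812736 0.32407986012470613 [0.27  0.367]
top centre [0.065  0.1351] rim n 530 phi [-1.2   1.31] rms 0.0015696234979946059 mark n 23 angle 0.2642748174696251 0.26387792215733913 [0.235 0.308]
scene centre [0.0661 0.1364] rim n 236 phi [-0.69  1.32] rms 0.001611323943544631 mark n 19 angle 0.3200318706812736 0.32407986012470613 [0.27  0.367]
now scene centre [0.0881 0.1373] rim n 113 phi [-0.83  1.32] rms 0.0017554631515995522 mark n 23 angle 0.11099181435508146 0.07374362901336248 [0.004 0.492]
now top centre [0.0868 0.1368] rim n 242 phi [-1.24 -0.06] rms 0.0015446604241770637 mark n 2 angle -0.007079544244227076 -0.007144806282951546 [-0.008 -0.006]
```

```bash
cat > mk2.py <<'E'
from h import *
import pickle
K={n:pickle.load(open(n+'0.pkl','rb')) for n in('top','scene')}
def ang(n,img,th,off,R=.056):
    c=K[n]; T=np.array(c['extrinsics']); v,u=np.mgrid[:480,:640]
    D=np.stack([(u-c['cx'])/c['f'],(v-c['cy'])/c['f'],np.ones(u.shape)],-1)@T[:3,:3].T; O=T[:3,3]-ORG
    q=arc(ORG+.065*yh+[0,0,.136],0,th)-ORG; cy,cz=q@yh+off[0],q[2]+off[1]
    a,b=O@yh-cy,O[2]-cz; dy,dz=D@yh,D[...,2]
    A=dy**2+dz**2; B=a*dy+b*dz; disc=B*B-A*(a*a+b*b-R*R); ok=disc>0
    t=(-B-np.sqrt(np.where(ok,disc,0)))/A
    ph=np.arctan2(-(a+t*dy),b+t*dz); Lx=O@xh+t*(D@xh)
    V=img.max(2).astype(float)
    w=ok&(abs(Lx)<.009)&(abs(ph+th-.28)<.2)
    bins=np.arange(.08,.49,.025); x=(ph+th)[w]; pr=[round(V[w][(x>=l)&(x<l+.025)].mean()) if ((x>=l)&(x<l+.025)).any() else -1 for l in bins]
    k=w&(abs(ph+th-.28)<.13); bg=np.percentile(V[w],60); wt=np.clip(bg-25-V[k],0,None)
    return round(np.average((ph+th)[k],weights=wt),4),pr
for n,off in(('top',(0,-.0009)),('scene',(.0011,.0004))):
    print(n,0,ang(n,K[n]['img'],0,off))
    for f,th in(('g',0),('r1',.0608),('r2',.1516)):
        print(n,f,ang(n,cv2.imread(f'pics/{f}_{n}.png'),th,off))
E
python3 mk2.py
```

```text
top 0 (np.float64(0.2819), [198, 225, 236, 241, 237, 212, 63, 28, 25, 77, 179, 234, 234, 220, 191, 179, -1])
top g (np.float64(0.2838), [193, 226, 234, 239, 237, 214, 76, 24, 26, 69, 178, 224, 236, 224, 204, 179, -1])
top r1 (np.float64(0.2825), [196, 217, 237, 238, 243, 220, 122, 25, 29, 91, 177, 233, 239, 222, 214, 151, -1])
top r2 (np.float64(0.2794), [187, 211, 230, 237, 242, 219, 97, 25, 31, 128, 197, 244, 238, 231, 214, 185, -1])
scene 0 (np.float64(0.2939), [105, 166, 148, 176, 166, 140, 108, 24, 0, 0, 73, 156, 189, 214, 213, 194, -1])
scene g (np.float64(0.3043), [130, 174, 162, 199, 170, 157, 126, 36, 10, 7, 37, 114, 195, 200, 238, 212, -1])
scene r1 (np.float64(0.2988), [142, 158, 173, 198, 150, 158, 112, 38, 4, 2, 27, 164, 196, 218, 231, 204, -1])
scene r2 (np.float64(0.2995), [138, 148, 159, 145, 105, 109, 92, 36, 3, 1, 15, 90, 191, 190, 223, 207, -1])
```

The image-based fit gives top 0.282 and scene about 0.295, with about ±0.02 centring error, so the mark is at about 0.283. I'm raising a little more.

```bash
python3 -c "
from h import *
rows(.2494,[.26,.27,.283])"
```

```text
0.26 [-0.      0.0005 -0.0022] [ 0.61  0.   -0.  ]
0.27 [-0.      0.0011 -0.0043] [ 1.18  0.   -0.  ]
0.283 [-0.      0.0018 -0.007 ] [ 1.93  0.   -0.  ]
```

{"api": "servo_tool", "payload": {
  "series": "1 0 0.0005 -0.0022 0.61 0 0;1 0 0.0011 -0.0043 1.18 0 0;1 0 0.0018 -0.007 1.93 0 0;1 0 0.0018 -0.007 1.93 0 0;1 0 0.0018 -0.007 1.93 0 0;1 0 0.0018 -0.007 1.93 0 0;1 0 0.0018 -0.007 1.93 0 0;1 0 0.0018 -0.007 1.93 0 0;1 0 0.0018 -0.007 1.93 0 0;1 0 0.0018 -0.007 1.93 0 0;1 0 0.0018 -0.007 1.93 0 0;1 0 0.0018 -0.007 1.93 0 0"
}}

```text
time_s: 9.25
eef_pos: [0.6285, -0.0215, 0.1518]
eef_rot: [0.012, -0.08, 0.987, -0.14]
wrist_force: [0.0, -1.8, 6.1]
opening: 0.529
grasp_force: 63.3
```

{"api": "servo_tool", "payload": {
  "series": "1 0 0 0 0 0 0;1 0 0 0 0 0 0;1 0 0 0 0 0 0;1 0 0 0 0 0 0;1 0 0 0 0 0 0;1 0 0 0 0 0 0;1 0 0 0 0 0 0;1 0 0 0 0 0 0;1 0 0 0 0 0 0;1 0 0 0 0 0 0;1 0 0 0 0 0 0;1 0 0 0 0 0 0"
}}

```text
time_s: 10.25
eef_pos: [0.6285, -0.0214, 0.1518]
eef_rot: [0.012, -0.08, 0.987, -0.14]
wrist_force: [-0.3, -1.1, 5.4]
opening: 0.527
grasp_force: 63.3
```

```bash
python3 fin.py f2
python3 - <<'E'
from h import *
# average several frames, rectify dial plane (Lx=+0.011) from the scene view into dial coordinates
th=.283
q=arc(ORG+.065*yh+[0,0,.136],0,th)
im=0
for i in range(6): c=cam('scene'); im=im+c['img'].astype(float)/6
im=im.astype(np.uint8); Q=[]
for y,z in((.06,.06),(-.06,.06),(-.06,-.06),(.06,-.06)): Q.append(proj(c,q+xh*.012+yh*-y*1+[0,0,z]))
# left of picture = jaw side (-yh)
H=cv2.getPerspectiveTransform(np.float32(Q),np.float32([[0,0],[480,0],[480,480],[0,480]]))
w=cv2.warpPerspective(im,H,(480,480),flags=cv2.INTER_CUBIC)
u,v=map(int,proj(c,q+[0,0,.02])); z=cv2.resize(im[v-24:v+24,u-14:u+16],(300,480),interpolation=cv2.INTER_CUBIC)
cv2.imwrite('pics/f2x.png',np.hstack([w,z])[:,:,::-1])
o=proj(c,q+xh*.012)
print('pivot predicted px',o)
hsv=cv2.cvtColor(im,cv2.COLOR_RGB2HSV); m=(hsv[...,1]>90)&(hsv[...,0]>5)&(hsv[...,0]<25); m[:v-24]=0;m[v+24:]=0;m[:,:u-14]=0;m[:,u+16:]=0
print('orange px',np.argwhere(m)[:,::-1].mean(0),m.sum())
E
```

```text
tool tilt 0.2827217767896444 [-0.26564313 -1.06353002  5.40462656] 63.26752781867981 10.25
top bar slope 0.2840552551216299 375 -0.024545765177324753 0.1549371475169504
pivot predicted px (np.float64(356.6085886310347), np.float64(205.7065111835878))
orange px [358.28571429 206.14285714] 7
  return _methods._mean(a, axis=axis, dtype=dtype,
  ret = ret.dtype.type(ret / rcount)
Traceback (most recent call last):
  File "fin.py", line 18, in <module>
    print(n,'gauge Ly',np.round(ext,4),'mid',round(np.mean(ext),4),'mark',m.sum(),np.round([np.median(Ly[m]),np.median(z[m])],4),'Lx',np.round([Lx[m].min(),Lx[m].max()],4))
                                                                                                                                                ~~~~~~~~~^^
ValueError: zero-size array to reduction operation minimum which has no identity
```

View pics/f2x.png

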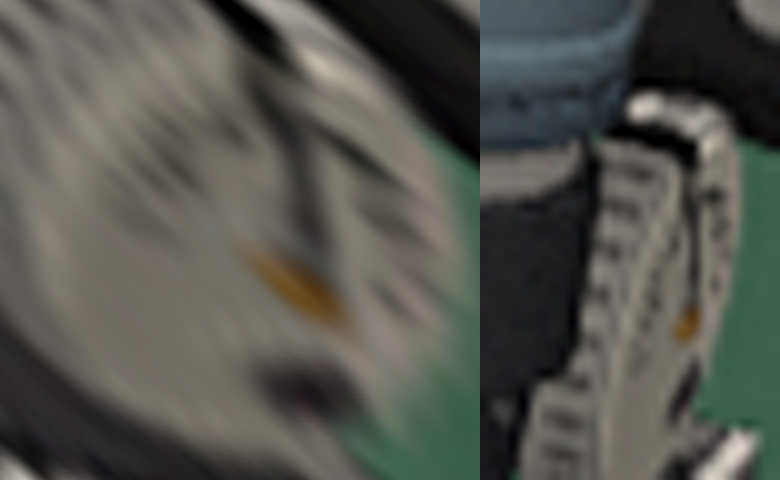

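The zoom (right) shows the needle rising from the orange pivot (688,325) straight into the inner end of the black mark (about (690,160)). The holder is steady at 0.283 rad, the jaws are pinched at 63 N, and the bar is pressing on the fins. I'm handing in.

```bash
python3 -c "
from bench import ctrl
o=ctrl.get_obs();print(o['time_s'],o['wrist_force'],o['grasp_force']);print(ctrl.hand_in())"
```

```text
10.6 [-0.21843525 -0.92022452  6.11640856] 63.26903700828552
the job is handed in; nothing more can be done
None
```

I handed the job in at 10.6 s: sensor nipped between the jaws (63 N grip held), holder resting on the heat sink's fins with the jaw end raised 0.283 rad, and needle settled at the black mark, which I measured at about 0.28 rad (my two cameras put it between 0.265 and 0.30); no verdict was returned.

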